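# Pack the airbrush kit: palette wells-down, paints in their pockets

### The arm

A 7-joint arm with a two-finger parallel gripper is mounted at the origin on the work surface. World frame = base frame: x ahead of the robot, y to its left, z up, the work surface at z = 0. Lengths are in m, angles in rad, forces in N, time in s.
With the tool pointing down it reaches from about 0.425 to 0.925 m from the base axis. Payload 6.8 kg.
Tool frame: the origin (TCP) lies where the fingers leave the gripper's body, on its centre line; the fingertips stand 80 mm ahead of it and the grasp point (between the pads) lies 61 mm ahead of it (r.hold_point_z is the z of the grasp point in the tool frame, in m); z points along the fingers, y is the line along which they close (so a half turn about z gives the same grasp; the last joint's range is limited). The gripper opens to 88 mm and grips with 3 to 60 N. Pads are 20 mm wide; open, the fingers measure 115 mm over their backs; the gripper's body (75 mm by 178 mm) begins 61 mm behind the grasp point.
Start: joints at [-1.343, 0.477, 0.022, 1.555, -0.011, 1.109, -0.083], TCP at [0.222, 0.637, 0.303] pointing down, gripper open.
Joint ranges: [-2.96, 2.96], [-0.34, 2.1], [-1.41, 1.46], [0.24, 2.44], [-1.37, 4.51], [0.17, 1.92], [-2.96, 2.96]. Speed limits (rad/s): [2.39, 2.39, 3.14, 3.14, 3.14, 3.14, 3.14].

### API

Orientations are given as a rotation vector (axis times angle).
In Python, from plant import r gives the robot as it stands.
- The arm moves only by the tool step_arm, never from a script. Its argument "commands" is a list of rows, each a list of 7 numbers: the opening, from 0 (shut) to 1 (fully open), then the shift along the tool's x, y, z in cm, then the turn, a rotation vector about the tool's x, y, z in degrees. In form: [[grip, x, y, z, wx, wy, wz], ...]. A call has 1 to 5 rows; each row shifts and turns the commanded pose from where the row before left it, along the tool's axes as they then stand; what a row does not reach is not made up. A row lasts 1/8 s, in which the tool goes at most 62.5 mm and 10.7 degrees, less where a joint would pass 70% of its speed; a pose out of reach is approached as far as the arm can. A call with a gripper value outside its range is refused whole. The fingers move at their own pace and stop on an object; the grip force is fixed at half the most. Time passes only in rows, so rows that do not move let the fingers close. It gives the time, the measured TCP pose, the force, the opening and the grip force at its end, in the units of the state.
- r.state(): the state, without advancing time (a new reading comes with each control period).
- r.capture(name): name is "scene" or "top" or "wrist"; returns a dict with "color" (480x640x3 uint8, red, green, blue), "fx", "fy", "cx", "cy" (pixels), "distortion" ([k1, k2, p1, p2, k3] as OpenCV has them; the pictures are not rectified), "R" (3x3) and "t" (3): a world point X has camera coordinates R X + t. Camera axes: x right, y down, z forward; pixel columns grow to the right and rows downward; lengths in m; the calibration is good to about 2 mm. A picture is of the moment at which its call begins. There is no depth.
- r.hand_in(): hands the job in; it is judged then, once.
Trained networks look in a picture, given as the dict that the camera call returned (one of the last four; its "shot" number tells which), for a name from the list of things; names that differ only in an ending like _2 or _b are one class to them, and where a whole thing is asked for, a point or a joint stands for the part that bears it (a point fixed in the world has none). Each returns a list of dicts, best first, with "confidence" (0 to 1); they miss things now and then, are a little off and sometimes report something else, mostly with a low value. They report only what shows in the picture. A call takes as long as a camera call.
- r.silhouettes(picture, label): "pixels" (480x640 bool, what is visible of it) and "bbox" ([centre column, centre row, width, height] in pixels, round what is visible of it).
- r.spot_point(picture, label): "at" ([row, column] in pixels: a listed point, or the origin of a listed thing).
The state is a dict: "time_s": time; "joints": joint angles; "qd": joint speeds; "joint_efforts": joint torques, N m; "ee_pos": TCP position; "orientation": TCP orientation; "ft_force": force on the tool from outside, world axes, zero at the start; "wrist_torque": the same for the moment, N m; "grip_width": finger opening in m; "finger_force": force on a finger pad.
Only numpy, scipy, OpenCV 4.12 (cv2) and the standard library are available. Lean on these libraries where they do the work, as an engineer would, in place of code of your own. Each camera call takes 0.05 s, during which the arm holds its last target. There are 200 camera calls.

### The job

Pack the airbrush kit: take the palette off the draining rack and lay it in its recess in the lilac box with the wells facing down, lying flat and fully home, without letting it flop over. Put the red and the blue paint bottle upright, caps up, into the two empty square pockets beside it, one in each, right to the bottom. Leave the green paint bottle where it is.

Things in the scene. Friction and masses are not known exactly. Their poses are not given: they have to be found in the camera images.
- palette: white palette, tray 110 (x) x 56 (y) x 22 mm, 0.11 kg: flat orange base, three open wells (4 mm rim) on the other side. Origin: centre of the orange base; z points from base out through the wells (rim at 22 mm). Starts leaning on the rack, 70 deg to the table, x down the slope (lower end x = +55), base to the rack's -x and a little up. Wells-down means z straight down.
- rack: fixed steel draining rack, foot 150 x 90 mm. Back rest 52 mm wide, 70 deg to the table, behind the palette; ledge under its lower end, 70 mm wide, with a front lip 10 mm up the slope, 4 mm off the orange base: draw the palette 12 mm or more up the slope to free it. Its long edges are free. Origin on the table, 100 mm below the palette's origin; open side to -x.
- kit_box: fixed lilac box with cream insert, 164 (x) x 216 (y) mm, flat deck 52 mm high. Palette recess in its +y half, long side along x; row of three square bottle pockets along x in its -y half. Origin: centre of its underside on the table, z up.
- palette_recess (a point): centre of the recess floor, 42 mm above the table, 10 mm below the deck. Recess 120 (box x) x 64 (box y) mm, 5 mm clear of the palette at each end and 4 mm at each side; finger notches at its middle, 50 mm long in x and equally deep, widen it to 112 mm in y. Axes as the box's; either end of the palette may go to either end. The seated palette stands 12 mm above the deck.
- pocket0 (a point): centre of the floor of the square pocket at the -x end of the row, 12 mm above the table; it holds the green bottle
- pocket1 (a point): centre of the floor of the middle pocket, empty: 42 x 42 mm, 40 mm deep, floor 12 mm above the table; the pockets are 52 mm apart along the box's x
- pocket2 (a point): centre of the floor of the pocket at the +x end of the row, empty, like pocket1
- red_bottle: dropper bottle of paint, 88 mm tall and standing: red body 36 mm in diameter up to 50 mm, a shoulder, then a black cap 22 mm in diameter from 58 to 88 mm height; origin at the centre of its underside, z up through the cap; 0.06 kg
- blue_bottle: dropper bottle of paint, 88 mm tall and standing: blue body 36 mm in diameter up to 50 mm, a shoulder, then a black cap 22 mm in diameter from 58 to 88 mm height; origin at the centre of its underside, z up through the cap; 0.06 kg
- green_bottle: dropper bottle of paint, 88 mm tall and standing: green body 36 mm in diameter up to 50 mm, a shoulder, then a black cap 22 mm in diameter from 58 to 88 mm height; origin at the centre of its underside, z up through the cap; already in pocket0; leave it there

How it is judged:
By the outcome, as a careful person would: the job done as asked, in the order asked, and still so for the second after the job is handed in, with the robot touching nothing.
It also fails if it takes over 72 s, if anything falls off the work surface, if the arm or the gripper's body presses on something with over 40 N, if the wrist force passes 120 N, or if a joint passes its speed limit or range.

## Working session

There is one attempt and no reset: what is moved stays moved. The work goes in short steps, Python scripts to look and compute and a tool call to move; the robot and the scene stay as the last step left them, time stands still between calls to the robot, and variables do not carry over. Pictures are saved under pics/ and viewed, at most 10 in all, crops included, and the job is handed in when it is done.

Besides the shell and the picture viewer there is one more tool, called after ">>>" as name(argument=value, ...), one argument or row to a line, values as JSON. step_arm: Moves the arm, as the interface text tells. Its arguments: {"type":"object","properties":{"commands":{"type":"array"}},"required":["commands"]}

```bash
ls; mkdir -p pics; python3 - <<'E'
from plant import r
import cv2,numpy as np
s=r.state();print({k:np.round(v,3).tolist() for k,v in s.items()})
a=[]
for n in ("scene","top"):
    p=r.capture(n);a.append(p["color"])
    print(n,p["fx"],p["fy"],p["cx"],p["cy"],p["distortion"],np.round(p["R"],3).tolist(),np.round(p["t"],3).tolist())
    for l in ["palette","rack","kit_box","palette_recess","pocket0","pocket1","pocket2","red_bottle","blue_bottle","green_bottle"]:
        print(l,[(np.round(d["at"],1).tolist(),round(d["confidence"],2)) for d in r.spot_point(p,l)][:3])
    cv2.imwrite(f"pics/{n}0.png",p["color"][:,:,::-1])
E
```

```text
pics
{'time_s': 0.0, 'joints': [-1.343, 0.478, 0.022, 1.556, -0.011, 1.109, -0.083], 'qd': [-0.0, 0.0, 0.002, -0.0, 0.0, 0.002, 0.0], 'joint_efforts': [0.001, -58.284, 1.535, -27.261, -0.054, 0.017, 0.0], 'ee_pos': [0.222, 0.637, 0.302], 'orientation': [-0.525, -3.097, 0.003], 'ft_force': [0.256, 0.848, 1.055], 'wrist_torque': [0.025, 0.015, 0.006], 'finger_force': 0.0, 'grip_width': 0.088}
scene 433.43440820385644 433.43440820385644 319.3686935710519 238.1696163871684 [-0.09675765  0.          0.          0.          0.        ] [[0.053, 0.999, 0.002], [0.609, -0.03, -0.793], [-0.792, 0.043, -0.61]] [-0.081, -0.284, 1.266]
palette [([201.7, 365.9], 0.7)]
rack [([241.0, 361.6], 0.83)]
kit_box [([266.6, 223.2], 0.71)]
palette_recess [([250.8, 235.3], 0.78)]
pocket0 [([243.3, 194.1], 0.94), ([258.3, 182.9], 0.88), ([274.4, 172.4], 0.75)]
pocket1 [([243.3, 194.1], 0.94), ([258.3, 182.9], 0.88), ([274.4, 172.4], 0.75)]
pocket2 [([243.3, 194.1], 0.94), ([258.3, 182.9], 0.88), ([274.4, 172.4], 0.75)]
red_bottle [([249.9, 453.3], 0.57), ([243.6, 193.6], 0.44), ([275.1, 169.9], 0.21)]
blue_b
[... 184 characters left out ...]
          0.          0.          0.        ] [[0.001, -1.0, 0.02], [-0.995, -0.002, -0.097], [0.097, -0.019, -0.995]] [0.034, 0.564, 0.763]
palette [([283.9, 247.9], 0.66)]
rack [([283.6, 249.9], 0.7)]
kit_box [([247.8, 401.5], 0.75), ([286.7, 433.0], 0.67)]
palette_recess [([239.3, 380.6], 0.96), ([283.4, 243.8], 0.2)]
pocket0 [([282.9, 433.2], 0.85), ([231.7, 450.4], 0.83), ([256.1, 441.0], 0.79)]
pocket1 [([282.9, 433.2], 0.85), ([231.7, 450.4], 0.83), ([256.1, 441.0], 0.79)]
pocket2 [([282.9, 433.2], 0.85), ([231.7, 450.4], 0.83), ([256.1, 441.0], 0.79)]
red_bottle [([260.3, 159.2], 0.83), ([236.8, 379.9], 0.67)]
blue_bottle [([178.4, 304.0], 0.77)]
green_bottle [([286.4, 432.1], 0.73)]
```

View pics/scene0.png

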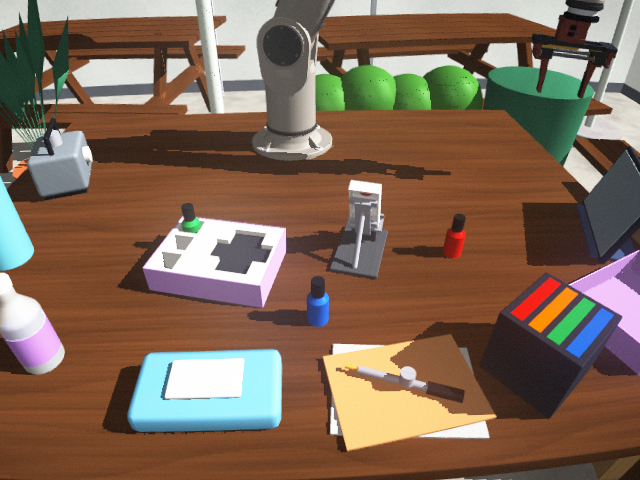

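View pics/top0.png

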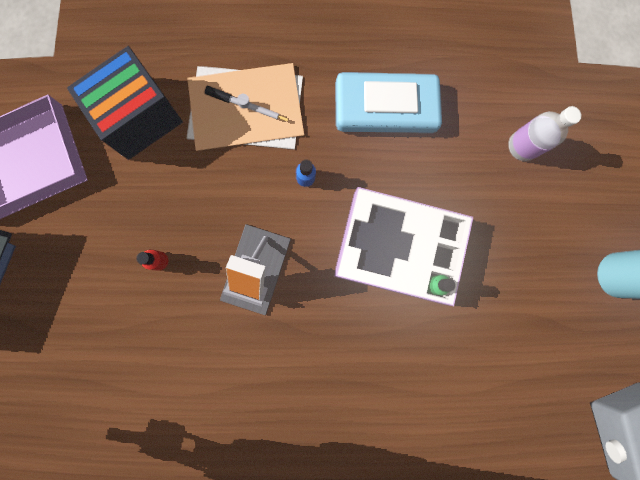

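```bash
cat > h.py <<'E'
import numpy as np,cv2
from scipy.spatial.transform import Rotation as Ro
from scipy.optimize import least_squares,minimize
from plant import r
def K(p): return np.array([[p["fx"],0,p["cx"]],[0,p["fy"],p["cy"]],[0,0,1.]])
def proj(p,X):
    return cv2.projectPoints(np.atleast_2d(X).astype(float),cv2.Rodrigues(np.array(p["R"]))[0],np.array(p["t"],float),K(p),np.array(p["distortion"],float))[0][:,0]
def onplane(p,at,z):  # at=[row,col]
    u=cv2.undistortPoints(np.array([[[at[1],at[0]]]],float),K(p),np.array(p["distortion"],float))[0,0]
    R=np.array(p["R"]);c=-R.T@np.array(p["t"]);d=R.T@np.array([u[0],u[1],1]);return c+d*(z-c[2])/d[2]
def spots(p,l,z,n=1): return [np.round(onplane(p,d["at"],z)[:2],4).tolist()+[round(d["confidence"],2)] for d in r.spot_point(p,l)[:n]]
def palR(yaw): # palette axes on rack, rack yaw
    s,c=np.sin(np.radians(70)),np.cos(np.radians(70))
    x=np.array([c,0,-s]);z=np.array([s,0,c])  # candidates, sign fixed below
    z=np.array([s,0,-c]);x=np.array([-c,0,-s])
    return Ro.from_euler('z',yaw).as_matrix()@np.column_stack([x,np.cross(z,x),z])
def iou(p,mask,X):
    m=np.zeros(mask.shape,np.uint8);q=proj(p,X)
    cv2.fillConvexPoly(m,np.round(cv2.convexHull(q.astype(np.float32))[:,0]*16).astype(np.int32),1,shift=4)
    m=m>0;return (m&mask).sum()/(m|mask).sum()
def fitbase(p,x0):
    im=cv2.cvtColor(p["color"],cv2.COLOR_RGB2HSV);m=(im[...,0]>4)&(im[...,0]<17)&(im[...,1]>165)&(im[...,2]>110)
    q=proj(p,[[x0[0],x0[1],.1]])[0].astype(int);mm=np.zeros_like(m);w=90 if abs(x0[3] if len(x0)>3 else 0) else 35
    mm[max(0,q[1]-w):q[1]+w,max(0,q[0]-w):q[0]+w]=1;m&=mm
    n,l,st,_=cv2.connectedComponentsWithStats(m.astype(np.uint8));m=l==1+np.argmax(st[1:,4])
    C=np.array([[a*55,b*28,0] for a in(-1,1) for b in(-1,1)])/1000
    f=lambda v:-iou(p,m,C@palR(v[2]).T+[v[0],v[1],.1])
    o=minimize(f,x0[:3],method="Nelder-Mead",options=dict(initial_simplex=np.array(x0[:3])+np.array([[0,0,0],[.01,0,0],[0,.01,0],[0,0,.15]])))
    return o.x,o.fun,m.sum()
def T(s=None):
    s=s or r.state();return np.array(s["ee_pos"]),Ro.from_rotvec(s["orientation"])
def delta(pos,R): # tool-frame shift (cm) and turn (deg) to target TCP pose
    p,q=T();print("shift cm",np.round(q.inv().apply(pos-p)*100,2),"turn deg",np.round((q.inv()*R).as_rotvec(degrees=True),1))
E
python3 - <<'E'
from h import *
ps=[r.capture(n) for n in("scene","top")]
for p in ps:
    print("rec",spots(p,"palette_recess",.042),"pk",spots(p,"pocket1",.012,3))
    for l,z in [("palette",.1),("rack",0),("kit_box",0),("red_bottle",0),("blue_bottle",0),("green_bottle",.012)]: print(l,spots(p,l,z))
x=spots(ps[1],"palette",.1)[0][:2]
for y in(-.3,0,.3): print(fitbase(ps[1],[*x,y]))
E
```

```text
rec [[0.5638, -0.0978, 0.57]] pk [[0.584, -0.2222, 0.86], [0.4912, -0.1965, 0.63], [0.5434, -0.2061, 0.6]]
palette [[0.4898, 0.1451, 0.57]]
rack [[0.4956, 0.1425, 0.69]]
kit_box [[0.5502, -0.1303, 0.83]]
red_bottle [[0.5296, 0.3226, 0.73]]
blue_bottle [[0.6899, 0.0407, 0.84]]
green_bottle []
rec [[0.5683, -0.093, 0.79]] pk [[0.5376, -0.2121, 0.95], [0.4795, -0.199, 0.87], [0.5854, -0.2311, 0.81]]
palette [[0.4867, 0.1428, 0.97]]
rack [[0.4906, 0.1434, 0.73]]
kit_box [[0.5521, -0.1483, 0.73]]
red_bottle [[0.5272, 0.3187, 0.97]]
blue_bottle [[0.6889, 0.0434, 0.78]]
green_bottle [[0.4825, -0.1989, 0.86]]
(array([ 0.48439786,  0.14516782, -0.43906793]), np.float64(-0.820476858345021), np.int64(590))
(array([ 0.48421643,  0.14482848, -0.43136069]), np.float64(-0.8198324022346368), np.int64(590))
(array([ 0.48382066,  0.14379251, -0.40343366]), np.float64(-0.8166666666666667), np.int64(590))
```

>>> step_arm(
  commands=[
    [1,0,0,-3,0,0,0],
  ],
)

```text
time_s: 2.17
ee_pos: [0.222, 0.6362, 0.3304]
orientation: [-0.525, -3.097, 0.008]
ft_force: [-0.0, -0.1, 0.4]
grip_width: 0.0876
finger_force: 0.0
```

>>> step_arm(
  commands=[
    [1,-3.5,-4,0,0,-5,0],
    [1,-3.5,-4,0,3,-5,0],
    [1,-3,-4,0,0,-5,0],
    [1,-3,-4,0,-3,-5,0],
    [1,-3,-4,0,0,-5,0],
  ],
)

```text
time_s: 2.8
ee_pos: [0.3048, 0.3957, 0.3636]
orientation: [0.44, 2.671, -0.099]
ft_force: [0.1, -0.4, 0.3]
grip_width: 0.0879
finger_force: 0.0
```

```bash
python3 -c "
from h import *
s=r.state();print(np.round(s['joints'],4).tolist(),np.round(s['ee_pos'],4).tolist(),np.round(s['orientation'],4).tolist())"
```

```text
[-1.4005, 0.1043, 0.1486, 1.9796, 0.4757, 1.1121, -0.2337] [0.3048, 0.3957, 0.3636] [0.4401, 2.6712, -0.0994]
```

>>> step_arm(
  commands=[
    [1,0,-4,0,0,-4,0],
    [1,0,-4,0,0,-4,4],
    [1,0,-4,0,0,-5,0],
    [1,0,-4,0,0,-5,-4],
    [1,0,-1,0,0,-5,0],
  ],
)

```text
time_s: 3.42
ee_pos: [0.2449, 0.2363, 0.3608]
orientation: [0.377, 2.278, -0.183]
ft_force: [-0.4, 0.1, -0.2]
grip_width: 0.0881
finger_force: 0.0
```

```bash
python3 -c "
from h import *
s=r.state();print(np.round(s['joints'],4).tolist(),np.round(s['ee_pos'],4).tolist(),np.round(s['orientation'],4).tolist())"
```

```text
[-1.5319, -0.1271, -0.0248, 2.3675, 0.806, 1.3414, -0.6887] [0.2449, 0.2363, 0.3608] [0.3772, 2.2777, -0.1832]
```

```bash
cat > kin.py <<'E'
from h import *
D=[([-1.343,.478,.022,1.556,-.011,1.109,-.083],[.222,.637,.3025],[-.525,-3.097,.003]),
([-1.4005,.1043,.1486,1.9796,.4757,1.1121,-.2337],[.3048,.3957,.3636],[.4401,2.6712,-.0994]),
([-1.5319,-.1271,-.0248,2.3675,.806,1.3414,-.6887],[.2449,.2363,.3608],[.3772,2.2777,-.1832])]
def fk(q,v,sg):
    h,L1,L2,L3,o1,o7=v[:6];R=Ro.identity();p=np.zeros(3)
    def rz(a): return Ro.from_euler('z',a)
    def ry(a): return Ro.from_euler('y',a)
    R=rz(sg[0]*q[0]+o1);p=np.array([0,0,h]);R=R*ry(q[1])*rz(sg[1]*q[2]);p=p+R.apply([0,0,L1])
    R=R*ry(q[3])*rz(sg[2]*q[4]);p=p+R.apply([v[6],0,L2]);R=R*ry(q[5]);p=p+R.apply([v[7],0,L3]);R=R*rz(sg[3]*q[6]+o7)
    return p,R
def fit():
    import itertools;best=None
    for sg in itertools.product((1,-1),repeat=4):
        for o in(0,3.14):
            def f(v):
                e=[]
                for q,p,w in D:
                    P,R=fk(q,v,sg);e+=list(P-p)+list(.3*(R.inv()*Ro.from_rotvec(w)).as_rotvec())
                return e
            az=1.236-sg[0]*-1.343
            s=least_squares(f,[.36,.4,.4,.2,az,o,0,0])
            if best is None or s.cost<best[0]: best=(s.cost,s.x,sg)
    return best
if __name__=="__main__":
    b=fit();print(b[0],np.round(b[1],4),b[2])
E
python3 kin.py
```

```text
0.000256303870694165 [ 0.3889  0.5016  0.4792  0.2692 -0.0791  1.5031  0.0542 -0.0395] (-1, -1, -1, -1)
```

```bash
sed -i 's/least_squares(f,\[.36,.4,.4,.2,az,o,0,0\])/least_squares(f,[.36,.4,.4,.2,az,o]+[0]*9,x_scale=1)/; s/    h,L1,L2,L3,o1,o7=v\[:6\];/    h,L1,L2,L3,o1,o7=v[:6];q=np.array(q)+np.r_[0,v[8:13],0];/; s/p+R.apply(\[0,0,L1\])/p+R.apply([v[13],0,L1])/' kin.py
sed -i 's/                return e/                return e+list(.02*np.array(v[6:]))/' kin.py; python3 kin.py
```

```text
7.321477749700976e-05 [ 0.3755  0.5081  0.4719  0.2717 -0.1227  1.5178  0.0486 -0.0404 -0.0281
 -0.0489  0.0327  0.0279 -0.0293  0.0085  0.    ] (-1, -1, -1, -1)
```

```bash
cat > ik.py <<'E'
from kin import *
b=fit();v,sg=b[1],b[2]
lo=np.array([-2.96,-.34,-1.41,.24,-1.37,.17,-2.96]);hi=np.array([2.96,2.1,1.46,2.44,4.51,1.92,2.96])
def ik(p,R,n=12):
    rng=np.random.default_rng(0);best=(9,None)
    for i in range(n):
        q0=np.array(D[-1][0]) if i==0 else rng.uniform(lo,hi)
        def f(q):
            P,Q=fk(q,v,sg);return np.r_[P-p,.2*(Q.inv()*R).as_rotvec()]
        s=least_squares(f,np.clip(q0,lo+.01,hi-.01),bounds=(lo,hi))
        if s.cost<best[0]: best=(s.cost,s.x)
        if best[0]<1e-9: break
    return best
def tool(yaw,a): # a below horizontal, deg ; tool y along rack y
    a=np.radians(a);z=np.array([np.cos(a),0,-np.sin(a)]);y=np.array([0,1.,0])
    return Ro.from_euler('z',yaw)*Ro.from_matrix(np.column_stack([np.cross(y,z),y,z]))
E
python3 - <<'E'
from ik import *
g=np.array([.487,.144,.1])
for a in(20,30,40,50,60):
    R=tool(-.3,a);z=R.apply([0,0,1])
    print("g",a,[ (round(np.sqrt(2*c)*1000,1),np.round(q,2).tolist()) for c,q in [ik(g-.061*z,R),ik(g-.131*z,R),ik(g-.061*z+[0,0,.1],R)]])
    R=tool(-.3,a+70);z=R.apply([0,0,1]);print("  p",[round(np.sqrt(2*ik(np.array([.568,-.094,.064+h])-.061*z,R)[0])*1000,1) for h in(0,.06)])
E
```

```text
g 20 [(np.float64(0.0), [-1.87, 1.21, 0.8, 2.44, 1.93, 0.61, -2.2]), (np.float64(9.1), [-2.28, 1.46, 1.02, 2.44, 1.37, 0.17, -1.83]), (np.float64(17.0), [-2.08, 1.22, 1.18, 2.44, 1.79, 0.26, -1.9])]
  p [np.float64(0.0), np.float64(0.0)]
g 30 [(np.float64(7.3), [-1.86, 1.14, 0.95, 2.44, 2.26, 0.39, -2.35]), (np.float64(19.1), [-2.13, 1.17, 1.09, 2.44, 1.38, 0.17, -1.55]), (np.float64(14.7), [-1.98, 0.91, 1.2, 2.44, 1.78, 0.26, -1.61])]
  p [np.float64(0.0), np.float64(0.0)]
g 40 [(np.float64(5.3), [-1.64, 0.84, 0.87, 2.44, 2.25, 0.38, -2.03]), (np.float64(16.7), [-1.98, 0.86, 1.12, 2.44, 1.38, 0.17, -1.24]), (np.float64(3.2), [-1.89, 0.65, 1.2, 2.44, 1.74, 0.24, -1.33])]
  p [np.float64(0.0), np.float64(0.0)]
g 50 [(np.float64(0.0), [-0.9, 0.47, 0.16, 2.42, 1.85, 0.57, -1.28]), (np.float64(2.4), [-1.8, 0.59, 1.08, 2.44, 1.37, 0.17, -0.96]), (np.float64(0.0), [-0.89, 0.2, 0.15, 2.39, 1.35, 0.58, -0.68])]
  p [np.float64(0.0), np.float64(0.0)]
g 60 [(np.float64(0.0), [-0.62, 0.42, -0.02, 2.34, 1.51, 0.44, -0.8]), (np.float64(0.0), [-0.73, 0.23, 0.02, 2.37, 1.11, 0.5, -0.44]), (np.float64(0.0), [-0.68, 0.17, 0.05, 2.29, 0.9, 0.52, -0.14])]
  p [np.float64(0.0), np.float64(0.0)]
```

```bash
python3 - <<'E'
from ik import *
g=np.array([.487,.144,.1]);R=tool(-.3,57);z=R.apply([0,0,1])
print(np.round(R.as_matrix(),3)); print(np.round(T()[1].as_matrix(),3))
delta(g-.18*z,R)
E
```

```text
[[-0.801  0.296  0.52 ]
 [ 0.248  0.955 -0.161]
 [-0.545  0.    -0.839]]
[[-0.634  0.327  0.701]
 [ 0.211  0.945 -0.25 ]
 [-0.744 -0.011 -0.668]]
shift cm [-2.56 -1.02 19.33] turn deg [-1.7 15.1 -1. ]
```

>>> step_arm(
  commands=[
    [1,-0.5,-0.2,3.5,-0.5,5,0],
    [1,-0.5,-0.2,3.5,-0.5,5,-0.5],
    [1,-0.5,-0.2,4,-0.5,5,-0.5],
    [1,-0.5,-0.2,4,0,0,0],
    [1,1.0,-0.2,3,0,0,0],
  ],
)

```text
time_s: 4.05
ee_pos: [0.3542, 0.191, 0.2467]
orientation: [0.39, 2.53, -0.126]
ft_force: [0.2, 0.1, 0.5]
grip_width: 0.0878
finger_force: 0.0
```

```bash
python3 - <<'E'
from ik import *
p=r.capture("wrist");cv2.imwrite("pics/w1.png",p["color"][:,:,::-1])
g=np.array([.487,.144,.1]);R=tool(-.3,57);z=R.apply([0,0,1])
delta(g-.18*z,R)
for l in("palette","rack"): print(l,[(np.round(d["at"],1).tolist(),round(d["confidence"],2)) for d in r.spot_point(p,l)][:3])
print("pal",spots(p,"palette",.1),np.round(proj(p,[g]),0))
for y in(-.4,-.2): print(fitbase(p,[g[0],g[1],y,1]))
E
```

```text
shift cm [-3.85 -0.45  1.94] turn deg [-0.6  0.6 -0.2]
palette [([269.3, 316.1], 0.65)]
rack [([173.1, 320.0], 0.75)]
pal [[0.4841, 0.1431, 0.65]] [[318. 271.]]Traceback (most recent call last):
  File "<stdin>", line 7, in <module>
  File "h.py", line 25, in fitbase
    n,l,st,_=cv2.connectedComponentsWithStats(m.astype(np.uint8));m=l==1+np.argmax(st[1:,4])
                                                                         ~~~~~~~~~^^^^^^^^^^
    return _wrapfunc(a, 'argmax', axis=axis, out=out, **kwds)
    return bound(*args, **kwds)
ValueError: attempt to get argmax of an empty sequence
```

View pics/w1.png

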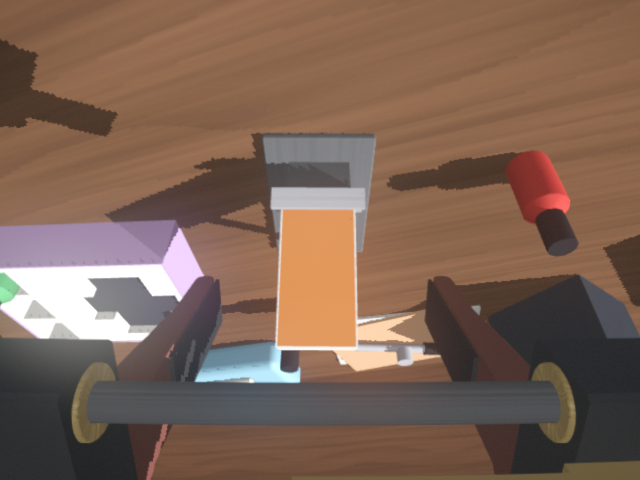

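The wrist view shows the orange base between rows 209 (lip) and 347 (top end), columns 277–357, central between the fingers; box to the left, red bottle on the right.

```bash
python3 - <<'E'
from ik import *
p=r.capture("wrist")
a=p["color"].astype(int);m=((a[...,0]>150)&(a[...,0]-a[...,2]>110)&(a[...,1]>60)&(a[...,1]<150)).astype(np.uint8);m[:,:260]=0;m[:,380:]=0;m[352:]=0
n,l,st,_=cv2.connectedComponentsWithStats(m);k=1+np.argmax(st[1:,4]);print(st[k])
ys=np.arange(220,340,5);L=[np.where(l[y]==k)[0][0]-.5 for y in ys];Rr=[np.where(l[y]==k)[0][-1]+.5 for y in ys]
l1=np.polyfit(ys,L,1);l2=np.polyfit(ys,Rr,1);yb=st[k][1]+st[k][3]-.5;yt=st[k][1]-.5
obs=np.array([[np.polyval(l1,yb),yb],[np.polyval(l2,yb),yb],[np.polyval(l1,yt),yt],[np.polyval(l2,yt),yt]]);print(obs.round(1))
def f(v,z=.1):
    C=np.array([[-55,-28,0],[-55,28,0],[v[3]*1000,-28,0],[v[3]*1000,28,0]])/1000
    q=proj(p,C@palR(v[2]).T+[v[0],v[1],.1]); return (q-obs).ravel()
s=least_squares(f,[.485,.144,-.3,.045],x_scale=[.01,.01,.1,.01]);print(s.x,s.fun.round(1))
# box
print("rec",spots(p,"palette_recess",.042),"pk",spots(p,"pocket1",.012,3),"red",spots(p,"red_bottle",0))
R=tool(s.x[2],57);g=np.r_[s.x[:2],.1];delta(g-.18*R.apply([0,0,1]),R)
E
```

```text
[ 277  210   73  113 3417]Traceback (most recent call last):
  File "<stdin>", line 5, in <module>
IndexError: index 0 is out of bounds for axis 0 with size 0
```

```bash
cat > pal.py <<'E'
from ik import *
def palfit(p,g0=(.485,.144)):
    a=p["color"].astype(int);m=((a[...,0]>150)&(a[...,0]-a[...,2]>100)).astype(np.uint8)
    c=proj(p,[[*g0,.1]])[0].astype(int);m[:,:c[0]-60]=0;m[:,c[0]+60:]=0
    n,l,st,_=cv2.connectedComponentsWithStats(m);k=l[c[1],c[0]];x,y,w,h,A=st[k];print(st[k],A/(w*h))
    ys=np.arange(y+8,y+h-8,4);L=[np.where(l[j]==k)[0][0]-.5 for j in ys];Rr=[np.where(l[j]==k)[0][-1]+.5 for j in ys]
    l1=np.polyfit(ys,L,1);l2=np.polyfit(ys,Rr,1);yb=y+h-.5;yt=y-.5
    obs=np.array([[np.polyval(l1,yb),yb],[np.polyval(l2,yb),yb],[np.polyval(l1,yt),yt],[np.polyval(l2,yt),yt]]);print(obs.round(1).tolist())
    def f(v):
        C=np.array([[-55,-28,0],[-55,28,0],[v[3]*1000,-28,0],[v[3]*1000,28,0]])/1000
        return (proj(p,C@palR(v[2]).T+[v[0],v[1],.1])-obs).ravel()
    s=least_squares(f,[.485,.144,-.3,.045],x_scale=[.01,.01,.1,.01]);print(s.x.round(4),s.fun.round(1));return s.x
E
python3 - <<'E'
from pal import *
p=r.capture("wrist");x=palfit(p)
print("rec",spots(p,"palette_recess",.042),"pk",spots(p,"pocket1",.012,3),"red",spots(p,"red_bottle",0))
R=tool(x[2],57);g=np.r_[x[:2],.1];delta(g-.16*R.apply([0,0,1]),R)
E
```

```text
[ 274  210   77  135 9852] 0.9477633477633478
[[273.7, 344.5], [351.0, 344.5], [279.7, 209.5], [348.9, 209.5]]
[ 0.4825  0.1443 -0.3029  0.0454] [-2.1  0.6  2.4  1.  -2.3 -0.2  1.9  0. ]
rec [[0.5598, -0.0873, 0.9]] pk [[0.4813, -0.1964, 0.98]] red [[0.5282, 0.3207, 0.6]]
shift cm [-3.51 -0.87  4.04] turn deg [-0.1  0.7  0.2]
```

>>> step_arm(
  commands=[
    [1,-1,-0.3,1,0,0.7,0],
    [1,-1,-0.3,1,0,0,0],
    [1,-1,-0.3,1,0,0,0],
    [1,-0.5,0,1,0,0,0],
    [1,0,0,0,0,0,0],
  ],
)

```text
time_s: 5.12
ee_pos: [0.3995, 0.1683, 0.2328]
orientation: [0.388, 2.542, -0.123]
ft_force: [0.0, -1.0, 0.2]
grip_width: 0.0879
finger_force: 0.0
```

```bash
python3 - <<'E'
from pal import *
p=r.capture("wrist");x=palfit(p)
for g in(np.r_[x[:2],.1],[.485,.144,.1]):
    R=tool(-.303,57);delta(g-.061*R.apply([0,0,1]),R)
print(np.round(r.state()["joints"],2))
E
```

```text
[  282   177    93   158 13856] 0.9429699196951137
[[280.9, 334.5], [374.7, 334.5], [287.3, 176.5], [369.2, 176.5]]
[ 0.4824  0.1444 -0.3026  0.0455] [-2.6  0.8  2.8  1.3 -2.5 -0.2  2.2  0. ]
shift cm [-0.04  0.22  9.77] turn deg [-0.3 -0.1  0.1]
shift cm [-0.26  0.27  9.91] turn deg [-0.3 -0.1  0.1]
[-1.    0.09  0.15  2.41  0.98  0.63 -0.39]
```

>>> step_arm(
  commands=[
    [1,-0.1,0.1,2,0,0,0],
    [1,0,0.1,2.5,0,0,0],
    [1,0,0,2.5,0,0,0],
    [1,0,0,1.5,0,0,0],
    [1,0,0,0,0,0,0],
  ],
)

```text
time_s: 5.8
ee_pos: [0.4444, 0.1562, 0.1618]
orientation: [0.386, 2.543, -0.124]
ft_force: [-0.1, -0.1, 0.7]
grip_width: 0.0879
finger_force: 0.0
```

```bash
python3 - <<'E'
from pal import *
p=r.capture("wrist");cv2.imwrite("pics/w2.png",p["color"][:,:,::-1])
R=tool(-.303,57);delta(np.array([.4835,.144,.1])-.061*R.apply([0,0,1]),R);s=r.state();print(np.round(s["joints"],2),s["ft_force"])
E
```

```text
shift cm [-0.06 -0.01  1.37] turn deg [-0.3 -0.1  0.2]
[-0.94  0.31  0.24  2.41  1.31  0.43 -0.67] [ 0.38767035 -1.05451075 -0.25364545]
```

View pics/w2.png

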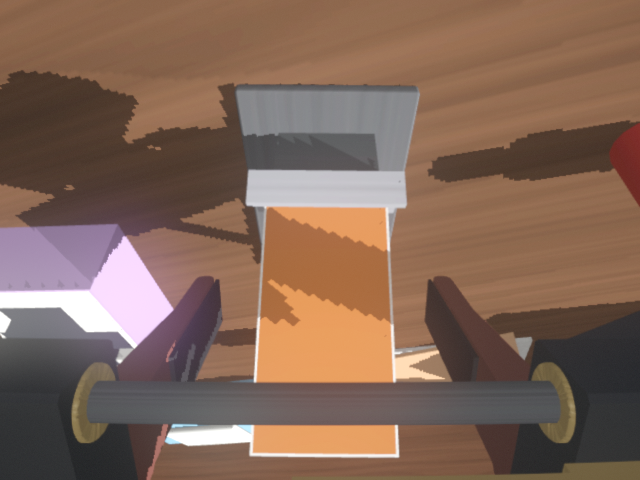

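The palette sits centred between the fingers (columns 257–395 vs. finger tips 220/427).

>>> step_arm(
  commands=[
    [1,0,0,0.9,0,0,0],
    [1,0,0,0.4,0,0,0],
    [1,0,0,0,0,0,0],
    [0.5,0,0,0,0,0,0],
    [0.5,0,0,0,0,0,0],
  ],
)

```text
time_s: 6.48
ee_pos: [0.4512, 0.1544, 0.1518]
orientation: [0.387, 2.542, -0.121]
ft_force: [0.3, -0.5, 0.6]
grip_width: 0.0712
finger_force: 0.0
```

>>> step_arm(
  commands=[
    [0.5,0,0,0,0,0,0],
    [0.5,0,0,0,0,0,0],
  ],
)

```text
time_s: 6.72
ee_pos: [0.4513, 0.1543, 0.1517]
orientation: [0.387, 2.542, -0.121]
ft_force: [-0.9, -0.7, 1.8]
grip_width: 0.0557
finger_force: 30.0
```

```bash
python3 - <<'E'
from pal import *
R=tool(-.303,57);delta(np.array([.4835,.144,.1])-.061*R.apply([0,0,1]),R)
u=palR(-.303)[:,0];print("up slope 2cm in tool", -2*R.inv().apply(u), "normal", R.inv().apply(palR(-.303)[:,2]))
E
```

```text
shift cm [-0.02 -0.02  0.08] turn deg [-0.2 -0.1  0.1]
up slope 2cm in tool [-1.59727102e+00 -1.29921283e-17 -1.20363005e+00] normal [-6.01815023e-01  4.96812369e-17  7.98635510e-01]
```

>>> step_arm(
  commands=[
    [0.4,-0.4,0,-0.3,0,0,0],
    [0.4,-0.8,0,-0.6,0,0,0],
    [0.4,-0.8,0,-0.6,0,0,0],
    [0.4,-1.2,0,-0.9,0,0,0],
    [0.4,-1.6,0,-1.2,0,0,0],
  ],
)

```text
time_s: 7.35
ee_pos: [0.4708, 0.148, 0.2081]
orientation: [0.386, 2.543, -0.122]
ft_force: [0.3, -0.3, -2.0]
grip_width: 0.0559
finger_force: 30.0
```

>>> step_arm(
  commands=[
    [0.4,-1.6,0,-1.4,0,0,0],
    [0.4,-1.6,0,-1.4,0,0,0],
    [0.4,-2.0,0,-1.8,0,0,0],
    [0.4,-2.0,0,-1.8,0,0,0],
    [0.4,0,0,0,0,0,0],
  ],
)

```text
time_s: 7.98
ee_pos: [0.4966, 0.1411, 0.3025]
orientation: [0.389, 2.54, -0.117]
ft_force: [0.5, 0.3, -1.2]
grip_width: 0.0559
finger_force: 30.0
```

```bash
python3 - <<'E'
from pal import *
p=r.capture("wrist");cv2.imwrite("pics/w3.png",p["color"][:,:,::-1])
print(np.round(r.state()["joints"],2))
t=r.capture("top")
for q in(p,t): print("rec",spots(q,"palette_recess",.042,2),"pk",spots(q,"pocket1",.012,3),"box",spots(q,"kit_box",0))
E
```

```text
[-0.82  0.08  0.21  2.22  0.79  0.63  0.06]
rec [[0.5636, -0.0922, 0.66]] pk [[0.584, -0.2172, 0.84]] box [[0.5544, -0.1395, 0.96]]
rec [[0.5685, -0.0919, 0.91]] pk [[0.5823, -0.2246, 0.83], [0.4838, -0.1956, 0.68], [0.5365, -0.2119, 0.67]] box [[0.5523, -0.1366, 0.58]]
```

View pics/w3.png

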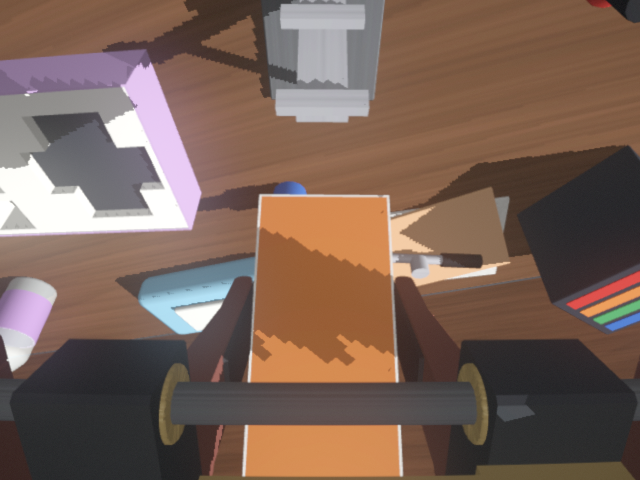

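The palette is free of the rack and square in the fingers (lower end at row 197, columns 260–390). Now an exact box pose.

```bash
cat > box.py <<'E'
from pal import *
C=np.array([[a*82,b*108,z] for a in(-1,1) for b in(-1,1) for z in(0,52)])/1000
def bx(v): return C@Ro.from_euler('z',v[2]).as_matrix().T+[v[0],v[1],0]
def boxfit(ps):
    ms=[]
    for p in ps:
        d=r.silhouettes(p,"kit_box")[0];m=d["pixels"].astype(np.uint8)
        n,l,st,_=cv2.connectedComponentsWithStats(m);k=l==1+np.argmax(st[1:,4])
        h=cv2.convexHull(np.argwhere(k)[:,::-1].astype(np.int32));mm=np.zeros_like(m);cv2.fillConvexPoly(mm,h,1);ms.append(mm>0);print(d["confidence"],m.sum(),mm.sum())
    f=lambda v:-sum(iou(p,m,bx(v)) for p,m in zip(ps,ms))/len(ps)
    o=minimize(f,[.552,-.137,-.29],method="Nelder-Mead",options=dict(initial_simplex=np.array([.552,-.137,-.29])+np.array([[0,0,0],[.01,0,0],[0,.01,0],[0,0,.1]])))
    return o.x,o.fun
E
python3 - <<'E'
from box import *
t=r.capture("top");s=r.capture("scene")
for ps in([t],[s],[t,s]): x,f=boxfit(ps);print(x.round(4),f)
Rz=Ro.from_euler('z',x[2]).inv()
for P in([.5665,-.0925],[.4812,-.197],[.5385,-.211],[.5842,-.223]): print("local",Rz.apply(np.r_[P-x[:2],0]).round(4))
w=r.capture("wrist");p,R=T();O=R.apply([0,0,.061])+p
Rp=(R*Ro.from_euler('y',0)).as_matrix();
n=R.apply([-.602,0,.799]);u=R.apply([.799,0,.602])
print(proj(w,[O+.055*u+.028*R.apply([0,1,0]),O+.055*u-.028*R.apply([0,1,0])]),"u",u,"n",n)
E
```

```text
0.64 10815 11532
[ 0.5532 -0.1359 -0.2499] -0.9898815186370319
0.72 9265 9790
[ 0.5542 -0.136  -0.2447] -0.9886582278481013
0.64 10815 11532
0.72 9265 9790
[ 0.5537 -0.1357 -0.2473] -0.9880299801207757
local [0.0018 0.0451 0.    ]
local [-0.0553 -0.0771  0.    ]
local [ 0.0036 -0.0767  0.    ]
local [ 0.0509 -0.0771  0.    ]
[[388.34724019 193.7279706 ]
 [258.48873324 193.74135822]] u [-0.32900401  0.0981348  -0.93964404] n [ 0.8962207  -0.28238969 -0.34329219]
```

>>> step_arm(
  commands=[
    [0.4,-0.9,-1.5,-0.3,0,9,0],
    [0.4,-0.9,-2,-0.3,0,9,0],
    [0.4,-0.9,-2,-0.2,0,9,0],
    [0.4,-0.9,-2,0,0,9,0],
    [0.4,-0.9,-2,0,0,9,0],
  ],
)

```text
time_s: 9.35
ee_pos: [0.5034, 0.0432, 0.3195]
orientation: [-0.465, -2.955, -0.013]
ft_force: [0.6, -0.7, -1.3]
grip_width: 0.0558
finger_force: 30.0
```

>>> step_arm(
  commands=[
    [0.4,-0.9,-2,0,0,9,0],
    [0.4,-0.9,-2,0,0,9,0],
    [0.4,-0.5,-2,0,0,5,0],
    [0.4,0,-1,0,0,0,0],
    [0.4,0,0,0,0,0,0],
  ],
)

```text
time_s: 9.98
ee_pos: [0.5023, -0.0301, 0.3138]
orientation: [-0.411, -2.566, -0.091]
ft_force: [0.2, 0.7, -1.3]
grip_width: 0.056
finger_force: 30.0
```

```bash
cat > place.py <<'E'
from box import *
def tgt(h,dx=-.002,B=(.5537,-.1357,-.2473),a=127):
    R=tool(B[2],a);q=Ro.from_euler('z',B[2]).apply([dx,.045,0])+[B[0],B[1],.064+h]
    delta(q-.061*R.apply([0,0,1]),R)
E
python3 - <<'E'
from place import *
tgt(.08);print(np.round(r.state()["joints"],2))
E
```

```text
shift cm [-15.98  -3.54   4.54] turn deg [ 1.3  5.7 -3.6]
[-0.25  0.45  0.35  1.71 -0.24  1.56  1.43]
```

>>> step_arm(
  commands=[
    [0.4,-4,-1,1,0.5,2,-1],
    [0.4,-4,-1,1,0.5,2,-1],
    [0.4,-4,-1,1,0.3,2,-1],
    [0.4,-3,-0.5,0.8,0,0,-0.5],
    [0.4,0,0,0,0,0,0],
  ],
)

```text
time_s: 10.6
ee_pos: [0.5906, -0.0926, 0.1972]
orientation: [-0.308, -2.472, -0.103]
ft_force: [-0.6, 1.0, -0.1]
grip_width: 0.0561
finger_force: 30.0
```

```bash
python3 - <<'E'
from place import *
tgt(.04);print(np.round(r.state()["joints"],2))
p=r.capture("top");cv2.imwrite("pics/t2.png",cv2.resize(p["color"][150:330,280:520,::-1],None,fx=3,fy=3,interpolation=cv2.INTER_CUBIC))
w=r.capture("wrist");cv2.imwrite("pics/w4.png",w["color"][:,:,::-1])
E
```

```text
shift cm [-3.46 -0.57  2.96] turn deg [-0.  -0.5 -0.1]
[-0.11  0.78  0.33  1.47 -0.25  1.59  1.61]
```

View pics/w4.png

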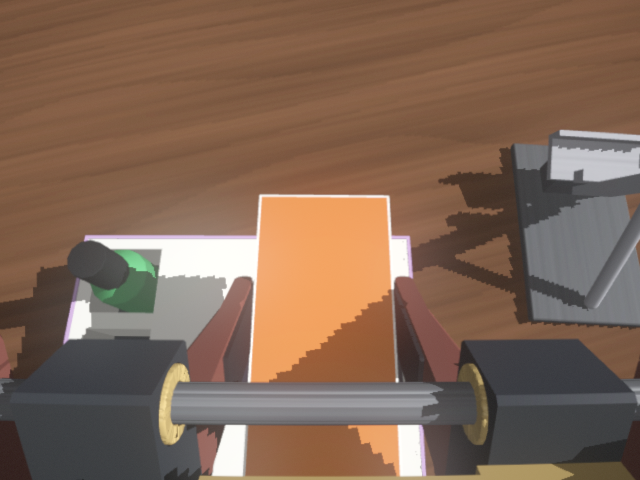

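The palette is steady in the grip; box −x deck edge at row 237, columns 87–410. I'll compare it with the model.

```bash
python3 - <<'E'
from place import *
w=r.capture("wrist");X=bx((.5537,-.1357,-.2473));print(X[[1,3]].round(3),proj(w,X[[1,3]]).round(1), proj(w,X[[1,3]]+[.005,0,0]).round(1))
p,R=T();O=p+R.apply([0,0,.061]);y=R.apply([0,1,0])
for tl in(35,37,39):
  for off in(0,.002): 
    for dz in(0,.002):
      c,s=np.cos(np.radians(tl)),np.sin(np.radians(tl));u=R.apply([c,0,s]);n=R.apply([-s,0,c])
      print(tl,off,dz,proj(w,[O+(.055-off)*u+n*dz+.028*y]).round(1), "widthpx",np.diff(proj(w,[O+(.055-off)*u+n*dz-.028*y,O+(.055-off)*u+n*dz+.028*y])[:,0]).round(1))
E
```

```text
[[ 0.448 -0.22   0.052]
 [ 0.501 -0.011  0.052]] [[ 86.7 239.2]
 [408.8 238.9]] [[ 87.  246. ]
 [411.2 245.8]]
35 0 0 [[388.8 193.9]] widthpx [132.2]
35 0 0.002 [[388.1 195.7]] widthpx [130.8]
35 0.002 0 [[389.  198.3]] widthpx [132.7]
35 0.002 0.002 [[388.3 200.1]] widthpx [131.3]
37 0 0 [[388.1 195.7]] widthpx [130.9]
37 0 0.002 [[387.5 197.7]] widthpx [129.5]
37 0.002 0 [[388.4 200. ]] widthpx [131.4]
37 0.002 0.002 [[387.7 201.9]] widthpx [130.]
39 0 0 [[387.5 197.7]] widthpx [129.6]
39 0 0.002 [[386.8 199.7]] widthpx [128.3]
39 0.002 0 [[387.8 201.8]] widthpx [130.2]
39 0.002 0.002 [[387.1 203.9]] widthpx [128.8]
```

View pics/t2.png

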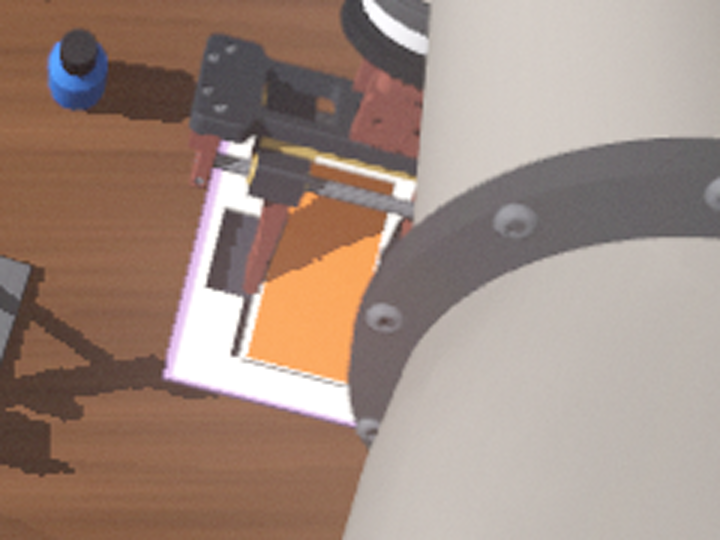

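>>> step_arm(
  commands=[
    [0.4,-1.7,-0.3,1.5,0,0,0],
    [0.4,-1.6,-0.3,1.4,0,-0.5,0],
    [0.4,0,0,0,0,0,0],
  ],
)

```text
time_s: 11.12
ee_pos: [0.5964, -0.1018, 0.1532]
orientation: [-0.311, -2.477, -0.102]
ft_force: [-0.6, 0.2, -0.8]
grip_width: 0.056
finger_force: 30.0
```

```bash
python3 - <<'E'
from place import *
tgt(.04,-.0015);tgt(.013,-.0015);tgt(.0015,-.0015);print(np.round(r.state()["joints"],2))
E
```

```text
shift cm [-0.2   0.17 -0.09] turn deg [-0.  -0.1 -0.2]
shift cm [-1.83  0.18  2.06] turn deg [-0.  -0.1 -0.2]
shift cm [-2.52  0.18  2.98] turn deg [-0.  -0.1 -0.2]
[-0.1   0.84  0.33  1.47 -0.26  1.53  1.63]
```

>>> step_arm(
  commands=[
    [0.4,-0.6,0.1,0.7,0,0,0],
    [0.4,-0.6,0.1,0.7,0,0,0],
    [0.4,-0.6,0,0.7,0,0,0],
    [0.4,0,0,0,0,0,0],
  ],
)

```text
time_s: 11.62
ee_pos: [0.5993, -0.1001, 0.127]
orientation: [-0.31, -2.48, -0.102]
ft_force: [-0.2, -0.6, -0.8]
grip_width: 0.0558
finger_force: 30.0
```

```bash
python3 - <<'E'
from place import *
tgt(.013,-.0015);tgt(.0015,-.0015)
w=r.capture("wrist");cv2.imwrite("pics/w5.png",w["color"][:,:,::-1])
E
```

```text
shift cm [-0.05 -0.07  0.12] turn deg [-0.   0.  -0.1]
shift cm [-0.74 -0.07  1.04] turn deg [-0.   0.  -0.1]
```

View pics/w5.png

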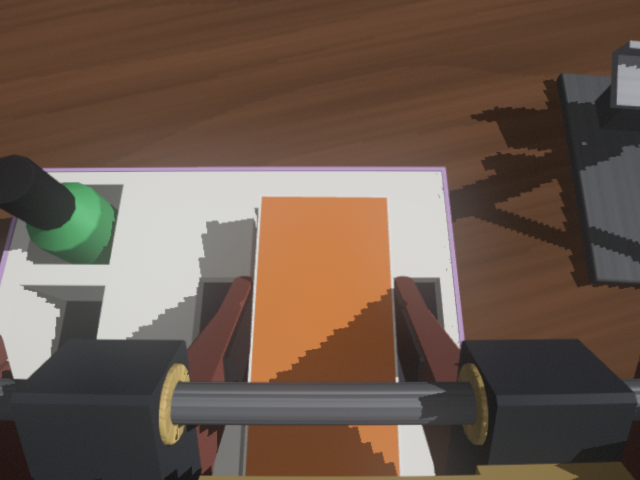

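```bash
python3 - <<'E'
from place import *
w=r.capture("wrist");B=np.array([.5537,-.1357,-.2473])
Rz=Ro.from_euler('z',B[2]);f=lambda L:proj(w,Rz.apply(L)+[B[0],B[1],0]).round(1).tolist()
print("box corners +y,-x",f([[-.082,.108,.052]]),"recess -x corners",f([[-.06,.013,.052],[-.06,.077,.052]]),"notch L",f([[-.025,-.011,.052],[-.025,.013,.052],[-.025,.101,.052]]))
g=w["color"].astype(int).sum(2)
print("row 240:",g[240,235:262].tolist());print("row 201 col300-:", g[185:212,250].tolist())
print("pal left end if",f([[-.0565,.045-.028,.077],[-.0565,.045+.028,.077]]))
cv2.imwrite("pics/w5c.png",cv2.resize(w["color"][160:400,190:470,::-1],None,fx=2.5,fy=2.5,interpolation=cv2.INTER_CUBIC))
E
```

```text
box corners +y,-x [[444.7, 171.1]] recess -x corners [[256.6, 211.2], [386.7, 210.9]] notch L [[201.3, 281.0], [252.7, 280.9], [442.2, 280.3]]
row 240: [373, 374, 371, 374, 371, 374, 372, 372, 370, 371, 369, 371, 372, 371, 370, 368, 362, 334, 300, 293, 308, 483, 638, 615, 485, 420, 414]
row 201 col300-: [639, 639, 639, 640, 640, 639, 639, 640, 639, 639, 639, 640, 640, 639, 641, 639, 640, 642, 642, 640, 642, 640, 641, 642, 641, 640, 642]
pal left end if [[256.7, 196.4], [386.0, 196.0]]
```

View pics/w5c.png

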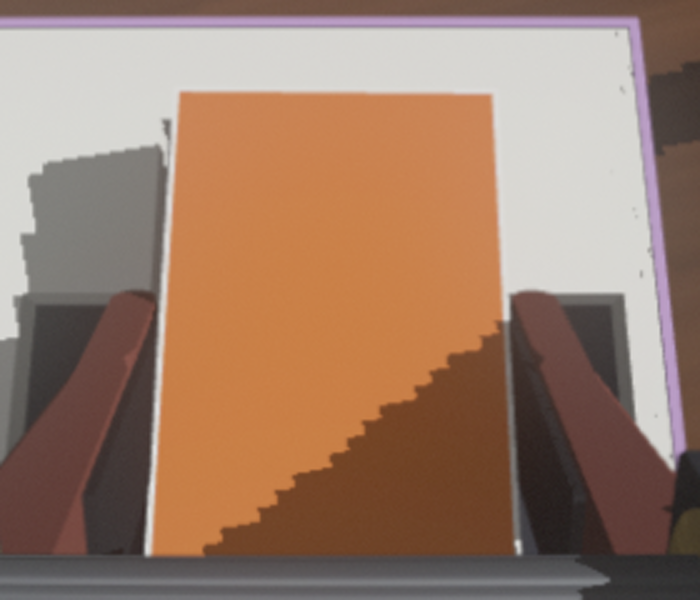

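The palette is about 1–2 mm off centre in the recess (recess edge column 252 at row 240 vs model 255); shifting −0.2 cm in tool y while lowering.

>>> step_arm(
  commands=[
    [0.4,0,-0.2,0,0,0,0],
    [0.4,-0.2,0,0.3,0,0,0],
    [0.4,-0.2,0,0.3,0,0,0],
    [0.4,-0.15,0,0.25,0,0,0],
    [0.4,0,0,0,0,0,0],
  ],
)

```text
time_s: 12.35
ee_pos: [0.5983, -0.102, 0.1174]
orientation: [-0.311, -2.481, -0.102]
ft_force: [-0.4, 1.7, -1.1]
grip_width: 0.0555
finger_force: 30.0
```

```bash
python3 - <<'E'
from place import *
tgt(.0015,-.002);print(r.state()["ft_force"])
E
```

```text
shift cm [-0.17  0.14  0.27] turn deg [-0.   0.1 -0.1]
[-0.39538773  1.66370395 -1.0625614 ]
```

>>> step_arm(
  commands=[
    [0.4,-0.1,0,0.15,0,0,0],
    [0.4,-0.1,0,0.12,0,0,0],
    [0.4,0,0,0,0,0,0],
  ],
)

```text
time_s: 12.72
ee_pos: [0.5986, -0.1021, 0.1149]
orientation: [-0.311, -2.481, -0.102]
ft_force: [-0.1, 0.6, 3.8]
grip_width: 0.0558
finger_force: 30.0
```

>>> step_arm(
  commands=[
    [0.4,-0.06,0,0.08,0,0,0],
    [0.4,0,0,0,0,0,0],
  ],
)

```text
time_s: 12.98
ee_pos: [0.5986, -0.1021, 0.1149]
orientation: [-0.311, -2.481, -0.103]
ft_force: [-0.1, -0.2, 9.5]
grip_width: 0.056
finger_force: 30.0
```

>>> step_arm(
  commands=[
    [0.77,0.05,0,-0.08,0,0,0],
    [0.77,0,0,0,0,0,0],
    [0.77,0,0,0,0,0,0],
    [0.77,0,0,-0.5,0,0,0],
    [0.77,0,0,-1,0,0,0],
  ],
)

```text
time_s: 13.6
ee_pos: [0.6074, -0.1043, 0.1265]
orientation: [-0.311, -2.481, -0.102]
ft_force: [0.6, -0.3, 0.1]
grip_width: 0.0676
finger_force: 0.0
```

>>> step_arm(
  commands=[
    [0.77,0,0,-2,0,0,0],
    [0.77,0,0,-3,0,0,0],
    [0.77,0,0,-4,0,0,0],
    [0.77,0,0,-4,0,0,0],
    [1,0,0,0,0,0,0],
  ],
)

```text
time_s: 14.22
ee_pos: [0.6852, -0.1243, 0.2333]
orientation: [-0.311, -2.488, -0.101]
ft_force: [-0.7, 0.0, -0.2]
grip_width: 0.0743
finger_force: 0.0
```

```bash
python3 - <<'E'
from place import *
w=r.capture("wrist");cv2.imwrite("pics/w6.png",w["color"][:,:,::-1])
t=r.capture("top");s=r.capture("scene")
for q in(w,t,s): 
    for l in("red_bottle","blue_bottle"): print(l,spots(q,l,0,1))
print(np.round(r.state()["joints"],2))
E
```

```text
red_bottle []
blue_bottle [[0.6886, 0.0407, 0.58]]
red_bottle [[0.5285, 0.321, 0.68]]
blue_bottle [[0.689, 0.0423, 0.78]]
red_bottle [[0.5303, 0.3251, 0.65]]
blue_bottle [[0.6919, 0.0398, 0.82]]
[-0.05  0.9   0.34  1.15 -0.27  1.78  1.61]
```

View pics/w6.png

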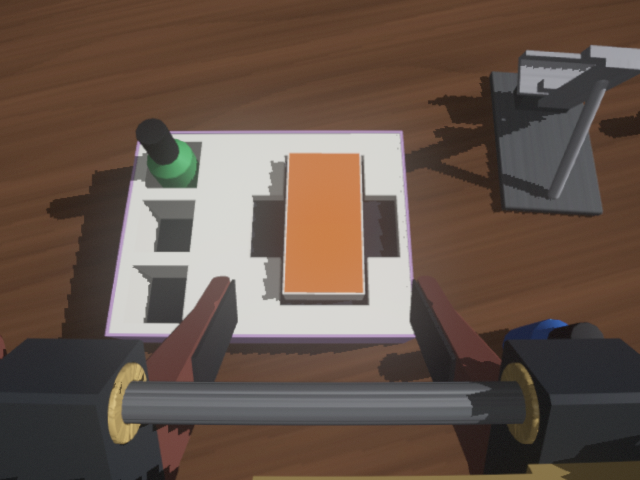

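Palette lies flat in the recess with even gaps (orange base columns 285–365, recess 280–367). Next the bottles.

```bash
python3 - <<'E'
from place import *
w=r.capture("wrist")
obs=np.array([[137,132],[403,131],[412,335],[109,334]],float)
L=np.array([[-.082,-.108,.052],[-.082,.108,.052],[.082,.108,.052],[.082,-.108,.052]])
f=lambda v:(proj(w,Ro.from_euler('z',v[2]).apply(L)+[v[0],v[1],0])-obs).ravel()
s=least_squares(f,[.553,-.136,-.247],x_scale=[.01,.01,.1]);B=s.x;print(B.round(4),s.fun.round(1))
inv=lambda c,rw:Ro.from_euler('z',B[2]).inv().apply(onplane(w,[rw,c],.052)-[B[0],B[1],.052]).round(4).tolist()
for c in[(144,200),(194,200),(135,265),(187,265),(252,197),(399,197),(252,257)]: print(c,inv(*c))
for d in r.spot_point(w,"pocket1")[:3]: q=onplane(w,d["at"],.012);print("pk",q.round(4),Ro.from_euler('z',B[2]).inv().apply(q-[B[0],B[1],0]).round(4))
R=tool(-.25,90);delta(np.array([.5288,.3215,.28]),R)
E
```

```text
[ 0.5471 -0.1341 -0.2493] [ 1.8 -1.2 -1.4 -1.2  5.   0.3 -5.5  0.5]
(144, 200) [-0.0195, -0.0942, -0.0]
(194, 200) [-0.0194, -0.0552, 0.0]
(135, 265) [0.0323, -0.0932, -0.0]
(187, 265) [0.0322, -0.0549, -0.0]
(252, 197) [-0.0218, -0.0107, -0.0]
(399, 197) [-0.0217, 0.102, -0.0]
(252, 257) [0.0261, -0.0079, -0.0]
pk [ 0.5317 -0.2077  0.012 ] [ 0.0033 -0.0751  0.012 ]
pk [ 0.5832 -0.2189  0.012 ] [ 0.056  -0.0733  0.012 ]
pk [0.4894 0.1365 0.012 ] [-0.1227  0.248   0.012 ]
shift cm [23.71 39.31 11.52] turn deg [ -0.1 -36.9   0. ]
```

>>> step_arm(
  commands=[
    [1,0.5,5,-1,0,-7.5,0],
    [1,1,5,-1,0,-7.5,0],
    [1,1,5,-1,0,-7.5,0],
    [1,1,5,-0.5,0,-7.5,0],
    [1,2,5,0,0,-7,0],
  ],
)

```text
time_s: 15.4
ee_pos: [0.7105, 0.1293, 0.2787]
orientation: [0.389, 3.109, -0.001]
ft_force: [0.6, 0.8, -0.1]
grip_width: 0.0877
finger_force: 0.0
```

```bash
python3 - <<'E'
from place import *
R=tool(-.25,90);delta(np.array([.5288,.3215,.25]),R)
E
```

```text
shift cm [22.37 14.15  2.7 ] turn deg [0.  0.5 0.1]
```

>>> step_arm(
  commands=[
    [1,4,2.8,0.5,0,0.5,0],
    [1,4.5,2.8,0.5,0,0,0],
    [1,4.5,2.9,0.5,0,0,0],
    [1,4.5,2.9,0.5,0,0,0],
    [1,4.5,2.8,0.5,0,0,0],
  ],
)

```text
time_s: 16.02
ee_pos: [0.5302, 0.3208, 0.2535]
orientation: [-0.389, -3.111, -0.0]
ft_force: [0.3, 1.3, -1.5]
grip_width: 0.0879
finger_force: 0.0
```

>>> step_arm(
  commands=[
    [1,0,0,0,0,0,0],
    [1,0,0,0,0,0,0],
  ],
)

```text
time_s: 16.27
ee_pos: [0.5321, 0.319, 0.2537]
orientation: [-0.389, -3.111, 0.001]
ft_force: [0.4, -0.3, 0.6]
grip_width: 0.0878
finger_force: 0.0
```

```bash
cat > bot.py <<'E'
from place import *
from scipy.spatial import ConvexHull
A=np.linspace(0,2*np.pi,24,endpoint=False);ring=lambda rr,z:np.column_stack([rr*np.cos(A),rr*np.sin(A),0*A+z])
M=np.vstack([ring(.018,0),ring(.018,.05),ring(.011,.058),ring(.011,.088)]);body=np.vstack([ring(.018,0),ring(.018,.05)])
def botfit(ps,lab,x0):
    ms=[]
    for p in ps:
        D=[d for d in r.silhouettes(p,lab)];q=proj(p,[[*x0,.04]])[0]
        D=[d for d in D if abs(d["bbox"][0]-q[0])<40 and abs(d["bbox"][1]-q[1])<50]
        if D: ms.append((p,D[0]["pixels"]));print(lab,D[0]["confidence"],D[0]["bbox"])
    def f(v):
        t=0
        for p,m in ms:
            a=np.zeros(m.shape,np.uint8)
            for P in(body,M[24:72],M[48:]):
                h=cv2.convexHull(proj(p,P+[v[0],v[1],0]).astype(np.float32))[:,0];cv2.fillConvexPoly(a,np.round(h*16).astype(np.int32),1,shift=4)
            t+=((a>0)&m).sum()/((a>0)|m).sum()
        return -t/len(ms)
    o=minimize(f,x0,method="Nelder-Mead",options=dict(initial_simplex=np.array(x0)+np.array([[0,0],[.006,0],[0,.006]])));return o.x,o.fun
E
python3 - <<'E'
from bot import *
w,t,s=[r.capture(n) for n in("wrist","top","scene")]
for ps in([w],[t],[s]):
    try: print(botfit(ps,"red_bottle",[.5288,.3215]))
    except Exception as e: print(e)
for ps in([t],[s]):
    try: print(botfit(ps,"blue_bottle",[.689,.041]))
    except Exception as e: print(e)
E
```

```text
red_bottle 0.59 [323.0, 216.9, 47.7, 68.9]
(array([0.52701717, 0.31799744]), np.float64(-0.93335734870317))
red_bottle 0.62 [158.6, 260.9, 13.1, 24.5]
(array([0.52572216, 0.3045089 ]), np.float64(-0.38727272727272727))
red_bottle 0.88 [455.9, 238.7, 24.9, 48.3]
(array([0.52721852, 0.31875012]), np.float64(-0.8173455978975033))
blue_bottle 0.85 [307.1, 174.3, 20.6, 27.3]
(array([0.68885864, 0.04208838]), np.float64(-0.9075268817204301))
blue_bottle 0.77 [317.2, 300.9, 19.9, 47.3]
(array([0.6876417 , 0.04133641]), np.float64(-0.9234592445328031))
```

```bash
python3 - <<'E'
from place import *
delta(np.array([.527,.3182,.141]),tool(-.25,90))
E
```

```text
shift cm [ 0.39 -0.18 11.24] turn deg [-0.1 -0.4  0. ]
```

>>> step_arm(
  commands=[
    [1,0.4,-0.2,2,0,-0.4,0],
    [0.7,0,0,3,0,0,0],
    [0.6,0,0,3,0,0,0],
    [0.6,0,0,2,0,0,0],
    [0.6,0,0,1.2,0,0,0],
  ],
)

```text
time_s: 17.3
ee_pos: [0.527, 0.3183, 0.1404]
orientation: [-0.39, -3.117, 0.003]
ft_force: [-0.2, -1.0, -0.3]
grip_width: 0.0537
finger_force: 0.0
```

>>> step_arm(
  commands=[
    [0.6,0,0,0,0,0,0],
    [0.15,0,0,0,0,0,0],
    [0.15,0,0,0,0,0,0],
    [0.15,0,0,0,0,0,0],
    [0.15,0,0,0,0,0,0],
  ],
)

```text
time_s: 17.92
ee_pos: [0.5272, 0.3187, 0.1418]
orientation: [0.39, 3.117, -0.001]
ft_force: [0.5, 0.1, 1.8]
grip_width: 0.0214
finger_force: 30.0
```

>>> step_arm(
  commands=[
    [0.1,0,0,-2,0,0,0],
    [0.1,0,0,-4.5,0,0,0],
    [0.1,0,0,-5,0,0,0],
    [0.1,0,0,-5,0,0,0],
    [0.1,-0.5,-2,-4.5,0,0,0],
  ],
)

```text
time_s: 18.55
ee_pos: [0.5266, 0.2993, 0.3547]
orientation: [0.386, 3.117, 0.001]
ft_force: [0.8, 0.2, -0.5]
grip_width: 0.0216
finger_force: 30.0
```

>>> step_arm(
  commands=[
    [0.1,-1.2,-4.5,0,0,0,0],
    [0.1,-1.3,-5,0,0,0,0],
    [0.1,-1.3,-5,0,0,0,0],
    [0.1,-1.3,-5,0,0,0,0],
    [0.1,-1.3,-5,0,0,0,0],
  ],
)

```text
time_s: 19.18
ee_pos: [0.5284, 0.043, 0.3531]
orientation: [0.39, 3.116, -0.0]
ft_force: [0.8, -0.1, -0.7]
grip_width: 0.0216
finger_force: 30.0
```

>>> step_arm(
  commands=[
    [0.1,-1.3,-5,0,0,0,0],
    [0.1,-1.3,-5,0,0,0,0],
    [0.1,-1.3,-5,0,0,0,0],
    [0.1,-1.3,-4.5,0,0,0,0],
    [0.1,-1,-4,0,0,0,0],
  ],
)

```text
time_s: 19.8
ee_pos: [0.5305, -0.2002, 0.3534]
orientation: [0.391, 3.116, -0.001]
ft_force: [-0.3, 0.6, 0.3]
grip_width: 0.0212
finger_force: 30.0
```

```bash
python3 - <<'E'
from place import *
delta(np.array([.534,-.2098,.26]),tool(-.248,90))
w=r.capture("wrist");t=r.capture("top")
for q in(w,t):print("pk",spots(q,"pocket1",.012,3),"rec",spots(q,"palette_recess",.042))
print(r.state()["grip_width"])
E
```

```text
shift cm [-0.56 -0.84  9.35] turn deg [-0.   0.1 -0.1]
pk [[0.5315, -0.2072, 0.86], [0.5846, -0.2182, 0.84]] rec []
pk [[0.5896, -0.225, 0.81], [0.4911, -0.2013, 0.79], [0.5412, -0.2135, 0.74]] rec [[0.5852, -0.2147, 0.26]]
0.02131752036866712
```

```bash
cat > asc.py <<'E'
from place import *
def asc(w,c,hx=.09,hy=.036,yaw=-.248,st=.002,z=.052):
    Rz=Ro.from_euler('z',yaw);xs=np.arange(-hx,hx+1e-6,st);ys=np.arange(-hy,hy+1e-6,st)
    for x in xs:
        P=proj(w,Rz.apply([[x,y,0] for y in ys])+[c[0],c[1],z]);s=""
        for u,v in P:
            u,v=int(round(u)),int(round(v))
            if not(0<=u<640 and 0<=v<480): s+="?";continue
            a=w["color"][v,u].astype(int);g=a.sum()
            s+= "G" if a[1]-a[0]>40 else "R" if a[0]-a[1]>70 else "B" if a[2]-a[0]>50 else str(min(9,g//77))
        print(f"{x*1000:4.0f} {s}")
E
python3 - <<'E'
from asc import *
asc(r.capture("wrist"),(.5325,-.2085))
E
```

```text
-90 2222332333333333233333333333333333333
 -88 2323333333333333333333333333333333333
 -86 3333333322233333333333333333333333333
 -84 2232222322223333333333333333333333333
 -82 2244444444444444444444444444444444444
 -80 1267777777777777777777777777777777777
 -78 1278888888888888888888888888888888888
 -76 1278888888888888888888888888888888888
 -74 1278888888888888888888888888888888888
 -72 2178888853333333333333333333588888888
 -70 1368888852222222222222222222488888888
 -68 13688888722222223GGGG3222222488888888
 -66 13688887322222GGGGGGGGGG2222488888888
 -64 12688875322223GGGGGGGGGGG222488888888
 -62 12688754322223GGGGGGGGGGG222488888888
 -60 12676444322222222222GGGGGG22488888888
 -58 124444443222222222222GGGGG32488888888
 -56 2234444432222222222222GGGGG2588888888
 -54 22344444322222222222223GGGG2588888888
 -52 22344443322222222222222GGGG3588888888
 -50 22344443322222222222222GGGG3588888888
 -48 22344443322222222222222GGGG2588888888
 -46 22344444322222222222222GGGG2588888888
 -44 12344444322222222222223GGG32588888888
 -42 22344444322222222222223GGG22588888888
 -40 223444443222222222222
[... 2111 characters left out ...]
RRRRRRRRRRRR
  60 12688886222222222RRRRRRRRRRRRRRRRRRRR
  62 126888852222222RRRRRRRRRRRRRRRRRRRRRR
  64 12688882222222RRRRRRRRRRRRRRRRRRRRRRR
  66 1267886222222RRRRRRRRRRRRRRRRRRRRRRRR
  68 1267884222222RRRRRRRRRRRRRRRRRRRRRRRR
  70 2368873222222RRRRRRRRRRRRRRRRRRRRRRRR
  72 24788722222222RRRRRRRRRRRRRRR22RRRRRR
  74 24788722222222RRRRRRRRRRRR22222RR2RRR
  76 24788622222222RRRRRRRRRR2222222222RRR
  78 23555322222222222222222222222222222RR
  80 21111111222222222222222212222222222RR
  82 11111111121222222211111111112222222RR
  84 11111111121222222111111111111112222RR
  86 11111111111122211111111111111111222RR
  88 11111111111122111111111111111111122RR
  90 111111111111221111111111111111111122R
```

>>> step_arm(
  commands=[
    [0.1,-0.3,-0.4,3,0,0,0],
    [0.1,-0.1,-0.4,4,0,0,0],
    [0.1,0,0,4,0,0,0],
    [0.1,0,0,2.5,0,0,0],
    [0.1,0,0,0,0,0,0],
  ],
)

```text
time_s: 20.78
ee_pos: [0.5322, -0.2052, 0.2155]
orientation: [-0.386, -3.114, 0.001]
ft_force: [-1.3, 0.4, -0.3]
grip_width: 0.0211
finger_force: 30.0
```

```bash
python3 - <<'E'
from bot import *
delta(np.array([.5325,-.2094,.156]),tool(-.248,90))
print(r.state()["ft_force"])
E
```

```text
shift cm [-0.15 -0.4   5.95] turn deg [-0.  -0.2  0.1]
[-1.27080638  0.35032205 -0.31386006]
```

>>> step_arm(
  commands=[
    [0.1,-0.15,-0.4,0,0,-0.2,0],
    [0.1,0,0,1,0,0,0],
    [0.1,0,0,1.5,0,0,0],
    [0.1,0,0,0,0,0,0],
  ],
)

```text
time_s: 21.28
ee_pos: [0.5327, -0.2108, 0.1906]
orientation: [0.389, 3.116, -0.002]
ft_force: [-0.8, 0.4, -0.1]
grip_width: 0.0213
finger_force: 30.0
```

```bash
python3 - <<'E'
from bot import *
delta(np.array([.5325,-.2094,.156]),tool(-.248,90))
print(r.state()["ft_force"])
E
```

```text
shift cm [0.05 0.14 3.46] turn deg [-0.1  0.1 -0. ]
[-0.84162316  0.42978632 -0.08230447]
```

>>> step_arm(
  commands=[
    [0.1,0.05,0.1,1.0,0,0,0],
    [0.1,0,0,1.2,0,0,0],
    [0.1,0,0,0.9,0,0,0],
    [0.1,0,0,0,0,0,0],
  ],
)

```text
time_s: 21.78
ee_pos: [0.5328, -0.2102, 0.1601]
orientation: [0.39, 3.116, -0.002]
ft_force: [-0.9, -0.1, -0.1]
grip_width: 0.0215
finger_force: 30.0
```

>>> step_arm(
  commands=[
    [0.1,0,0,0.3,0,0,0],
    [0.1,0,0,0,0,0,0],
  ],
)

```text
time_s: 22.02
ee_pos: [0.5334, -0.2103, 0.1581]
orientation: [0.389, 3.114, -0.003]
ft_force: [-0.5, 0.2, 0.1]
grip_width: 0.0215
finger_force: 30.0
```

>>> step_arm(
  commands=[
    [0.1,0,0,0.3,0,0,0],
    [0.1,0,0,0.1,0,0,0],
    [0.1,0,0,0,0,0,0],
  ],
)

```text
time_s: 22.4
ee_pos: [0.5333, -0.2103, 0.1539]
orientation: [0.389, 3.114, -0.002]
ft_force: [-0.5, -0.4, -0.2]
grip_width: 0.0214
finger_force: 30.0
```

>>> step_arm(
  commands=[
    [0.1,0,0,0.1,0,0,0],
    [0.1,0,0,0,0,0,0],
  ],
)

```text
time_s: 22.65
ee_pos: [0.5336, -0.2105, 0.1537]
orientation: [0.39, 3.113, -0.002]
ft_force: [-0.9, 0.1, 7.0]
grip_width: 0.0212
finger_force: 30.0
```

>>> step_arm(
  commands=[
    [0.5,0,0,0,0,0,0],
    [0.5,0,0,0,0,0,0],
    [0.5,0,0,0,0,0,0],
    [0.5,0,0,-1,0,0,0],
    [0.5,0,0,-3,0,0,0],
  ],
)

```text
time_s: 23.28
ee_pos: [0.5324, -0.2099, 0.1928]
orientation: [0.39, 3.117, -0.002]
ft_force: [0.6, -0.4, 0.8]
grip_width: 0.0439
finger_force: 0.0
```

>>> step_arm(
  commands=[
    [0.5,0,0,-5,0,0,0],
    [0.7,-1.8,5.6,-1,0,0,0],
    [0.7,-1.8,5.6,0,0,0,0],
    [0.7,-1.8,5.6,0,0,0,0],
    [0.7,-1.8,5.6,0,0,0,0],
  ],
)

```text
time_s: 23.9
ee_pos: [0.6588, -0.0091, 0.254]
orientation: [0.389, 3.113, -0.002]
ft_force: [0.5, -0.5, -0.4]
grip_width: 0.0616
finger_force: 0.0
```

>>> step_arm(
  commands=[
    [0.7,-1.6,5.6,0,0,0,0],
    [0.7,0,0,0,0,0,0],
    [0.7,0,0,0,0,0,0],
  ],
)

```text
time_s: 24.28
ee_pos: [0.687, 0.0389, 0.2533]
orientation: [0.39, 3.114, -0.004]
ft_force: [0.2, -1.2, -0.4]
grip_width: 0.0612
finger_force: 0.0
```

```bash
python3 - <<'E'
from bot import *
w=r.capture("wrist");x,f=botfit([w],"blue_bottle",[.688,.0417]);print(x,f)
delta(np.r_[x,.141],tool(-.248,90));print(np.round(r.state()["joints"],2))
for n in("scene","top"): print("red",spots(r.capture(n),"red_bottle",.012))
E
```

```text
blue_bottle 0.6 [327.2, 218.5, 49.9, 67.8]
[0.68707726 0.04223049] -0.9663157894736842
shift cm [ 0.13  0.5  11.25] turn deg [-0.1  0.2 -0.2]
[-0.5   0.59  0.53  1.6  -0.33  1.04  1.44]
red [[0.5399, -0.2062, 0.7]]
red [[0.5316, -0.2085, 0.94]]
```

>>> step_arm(
  commands=[
    [0.6,0.1,0.4,2,0,0,0],
    [0.6,0,0,3,0,0,0],
    [0.6,0,0,3,0,0,0],
    [0.6,0,0,2,0,0,0],
    [0.6,0,0,1.2,0,0,0],
  ],
)

```text
time_s: 25.2
ee_pos: [0.687, 0.0436, 0.1392]
orientation: [0.39, 3.116, -0.003]
ft_force: [-0.5, -0.1, 0.2]
grip_width: 0.0527
finger_force: 0.0
```

>>> step_arm(
  commands=[
    [0.6,0,0,0,0,0,0],
    [0.15,0,0,0,0,0,0],
    [0.15,0,0,0,0,0,0],
    [0.15,0,0,0,0,0,0],
    [0.15,0,0,0,0,0,0],
  ],
)

```text
time_s: 25.82
ee_pos: [0.6878, 0.0435, 0.1414]
orientation: [0.389, 3.113, -0.002]
ft_force: [0.1, 0.3, 0.5]
grip_width: 0.0215
finger_force: 30.0
```

>>> step_arm(
  commands=[
    [0.1,0,0,-3,0,0,0],
    [0.1,0,0,-5,0,0,0],
    [0.1,0,0,-5,0,0,0],
    [0.1,0.7,-5.6,0,0,0,0],
    [0.1,0.7,-5.6,0,0,0,0],
  ],
)

```text
time_s: 26.45
ee_pos: [0.6458, -0.0619, 0.2719]
orientation: [0.386, 3.113, -0.002]
ft_force: [0.1, -0.5, -1.4]
grip_width: 0.0218
finger_force: 29.9
```

>>> step_arm(
  commands=[
    [0.1,0.7,-5.6,0,0,0,0],
    [0.1,0.7,-5.6,0,0,0,0],
    [0.1,0.7,-5.6,0,0,0,0],
    [0.1,0,0,0,0,0,0],
    [0.1,0,0,0,0,0,0],
  ],
)

```text
time_s: 27.08
ee_pos: [0.5845, -0.2185, 0.2711]
orientation: [0.389, 3.114, -0.001]
ft_force: [0.6, 0.7, -1.0]
grip_width: 0.0218
finger_force: 30.0
```

```bash
python3 - <<'E'
from asc import *
delta(np.array([.5829,-.2222,.2]),tool(-.248,90))
asc(r.capture("wrist"),(.5829,-.2222),hx=.03)
E
```

```text
shift cm [ 0.09 -0.4   7.11] turn deg [-0.   0.2 -0. ]
 -30 1167888877777777777777777777788888888
 -28 1167888888888888888888888888888888888
 -26 1257888888888888888888888888888888888
 -24 1257888888888888888888888888888888888
 -22 2257888888888888888888888888888888888
 -20 1157888884333366666666666666688888888
 -18 1257888874222222222222222222388888888
 -16 1247888886222222222222222222388888888
 -14 1247888887222222222222222222388888888
 -12 1147888887222222222222222222388888888
 -10 1167888883222222222222222222388888888
  -8 1167888883222222222222222222388888888
  -6 1167888883222222222222222222388888888
  -4 1157888883222222222222222222388888888
  -2 1157888883222222222222222222388888888
   0 1157888883222222222222222222388888888
   2 1157888883222222222222222222388888888
   4 1157888883222222222222222222388888888
   6 1147888883222222222222222222388888888
   8 1147888883222222222222BBB222388888888
  10 1167888884333222222222BBBBB3488888888
  12 1167888874442222222222BBBBBB488888888
  14 1167888874322222222222BBBBBBB78888888
  16 1167888864222222222222BBBBBBB68888888
  18 1157888853222222222223BBBBBBBB7888888
  20 115788884222222222222BBBBBBBBBB788888
  22 2257888852222222222222BBBBBBBBB688888
  24 2257888832222222222222BBBBBBBBBB88888
  26 225788872222222222222BBBBBBBBBBB88888
  28 225788872222222222222BBBBBBBBBBB78888
  30 225666652222222222BBBBBBBBBBBBBB66666
```

>>> step_arm(
  commands=[
    [0.1,0.05,-0.4,2,0,0,0],
    [0.1,0,0,2.5,0,0,0],
    [0.1,0,0,2,0,0,0],
    [0.1,0,0,0,0,0,0],
  ],
)

```text
time_s: 27.62
ee_pos: [0.5822, -0.2218, 0.2038]
orientation: [-0.388, -3.117, 0.002]
ft_force: [0.2, 0.0, -0.4]
grip_width: 0.0213
finger_force: 29.9
```

```bash
python3 - <<'E'
from bot import *
delta(np.array([.5834,-.2222,.1545]),tool(-.248,90))
E
```

```text
shift cm [-0.13  0.    4.93] turn deg [-0.1 -0.   0. ]
```

>>> step_arm(
  commands=[
    [0.1,-0.1,0,1,0,0,0],
    [0.1,0,0,1.5,0,0,0],
    [0.1,0,0,1.5,0,0,0],
    [0.1,0,0,0.5,0,0,0],
    [0.1,0,0,0,0,0,0],
  ],
)

```text
time_s: 28.25
ee_pos: [0.584, -0.2232, 0.1607]
orientation: [0.39, 3.115, -0.003]
ft_force: [-0.4, -0.3, -0.5]
grip_width: 0.0217
finger_force: 29.9
```

>>> step_arm(
  commands=[
    [0.1,0,0,0.3,0,0,0],
    [0.1,0,0,0.1,0,0,0],
    [0.1,0,0,0,0,0,0],
  ],
)

```text
time_s: 28.62
ee_pos: [0.5843, -0.2232, 0.1574]
orientation: [0.389, 3.114, -0.003]
ft_force: [0.2, -0.3, -1.2]
grip_width: 0.0211
finger_force: 29.9
```

>>> step_arm(
  commands=[
    [0.1,0,0,0.3,0,0,0],
    [0.1,0,0,0.1,0,0,0],
    [0.1,0,0,0,0,0,0],
  ],
)

```text
time_s: 29.0
ee_pos: [0.5843, -0.2233, 0.1534]
orientation: [0.389, 3.114, -0.002]
ft_force: [-0.4, -0.1, 0.5]
grip_width: 0.0214
finger_force: 30.0
```

>>> step_arm(
  commands=[
    [0.1,0,0,0.1,0,0,0],
    [0.1,0,0,0,0,0,0],
  ],
)

```text
time_s: 29.25
ee_pos: [0.5845, -0.2235, 0.1533]
orientation: [0.39, 3.113, -0.002]
ft_force: [-2.0, 1.0, 9.1]
grip_width: 0.0212
finger_force: 30.0
```

>>> step_arm(
  commands=[
    [0.5,0,0,0,0,0,0],
    [0.5,0,0,0,0,0,0],
    [0.5,0,0,0,0,0,0],
    [0.5,0,0,-1,0,0,0],
    [0.5,0,0,-4,0,0,0],
  ],
)

```text
time_s: 29.88
ee_pos: [0.5829, -0.2225, 0.2012]
orientation: [-0.389, -3.116, 0.002]
ft_force: [0.2, -0.2, 1.1]
grip_width: 0.0441
finger_force: 0.0
```

>>> step_arm(
  commands=[
    [0.5,0,0,-5,0,0,0],
    [0.5,0,0,-5,0,0,0],
    [0.5,-2,2,0,0,0,0],
    [0.5,-4,4,0,0,0,0],
    [0.5,0,0,0,0,0,0],
  ],
)

```text
time_s: 30.5
ee_pos: [0.66, -0.1748, 0.3022]
orientation: [0.378, 3.114, 0.0]
ft_force: [-0.9, -0.2, -0.1]
grip_width: 0.0441
finger_force: 0.0
```

```bash
python3 - <<'E'
from bot import *
w=r.capture("wrist")
a=w["color"].astype(int)
print(T()[0])
B=(.5518,-.136,-.248);Rz=Ro.from_euler('z',B[2])
for nm,c in(("red",(.5328,-.2098)),("blue",(.5838,-.2225)),("green",(.482,-.197))):
    d=r.silhouettes(w,nm+"_bottle");print(nm,[(np.round(x["bbox"],0).tolist(),round(x["confidence"],2)) for x in d[:2]], "pred body top/cap top",proj(w,[[*c,.062],[*c,.1]]).round(0).tolist())
m=(a[...,0]>150)&(a[...,0]-a[...,2]>100)&(a[...,1]>50)
n,l,st,_=cv2.connectedComponentsWithStats(m.astype(np.uint8));k=1+np.argmax(st[1:,4]);print("orange",st[k])
q=cv2.minAreaRect(np.argwhere(l==k)[:,::-1].astype(np.float32));print([np.round(onplane(w,[y,x],.064),4).tolist() for x,y in cv2.boxPoints(q)])
print(r.state()["finger_force"],r.state()["ft_force"])
E
```

```text
[ 0.65791102 -0.1774868   0.30222806]
red [([234.0, 59.0, 58.0, 56.0], 0.93)] pred body top/cap top [[233.0, 54.0], [221.0, 48.0]]
blue [([235.0, 129.0, 60.0, 44.0], 0.56)] pred body top/cap top [[237.0, 129.0], [226.0, 132.0]]
green [([241.0, 8.0, 43.0, 14.0], 0.73)] pred body top/cap top [[230.0, -27.0], [216.0, -45.0]]
orange [ 363    0   80  131 9577]
[[0.6064, -0.1315, 0.064], [0.52, -0.1092, 0.064], [0.5338, -0.0583, 0.064], [0.6217, -0.0767, 0.064]]
0.0 [-0.98820539 -0.14592576  0.62072048]
```

```bash
python3 -c "
from plant import r
print(r.hand_in())"
```

```text
the job is handed in; nothing more can be done
None
```

The job is handed in: the palette is in its recess with the wells down, and the red bottle is in the middle pocket and the blue in the +x one, both upright and at the bottom; the green bottle was not touched and the clock stood at about 31 s, but no verdict came back.

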